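# Close up the power distributor on the shed bench

## Robot

A 6-joint arm with a two-finger parallel gripper is mounted at the origin on the work surface. World frame = base frame: x ahead of the robot, y to its left, z up, the work surface at z = 0. Lengths are in m, angles in rad, forces in N, time in s.
With the tool pointing down it reaches from about 0.35 to 0.85 m from the base axis. Payload 8.1 kg.
Tool frame: the origin (TCP) lies midway between the tips of the shut fingers; the grasp point (between the pads) lies 19 mm behind it; z points along the fingers, y is the line along which they close (so a half turn about z gives the same grasp; the last joint's range is limited). The gripper opens to 93 mm and grips with 3 to 60 N. Pads are 15 mm wide; open, the fingers measure 128 mm over their backs; the gripper's body (75 mm by 188 mm) begins 65 mm behind the grasp point.
Start: joints at [-1.192, 0.13, 1.488, -0, 1.523, -0.085], TCP at [0.268, -0.537, 0.219] pointing down, gripper open.
Joint ranges: [-2.96, 2.96], [-0.89, 2.26], [0.02, 2.5], [-1.34, 4.48], [0, 2.73], [-2.66, 2.66]. Speed limits (rad/s): [2.39, 2.39, 2.79, 3.14, 3.14, 3.14].

## Interface

Orientations are given as [roll, pitch, yaw] about the fixed x, y, z axes, in that order (R = Rz(yaw) Ry(pitch) Rx(roll)).
In Python, from station import robot gives the robot as it stands.
- The arm moves only by the shell command python3 -m inch 'ROWS' [OPENING] [FORCE]. ROWS is JSON, a list of rows, each a list of 2 entries, a list of its own where there are three numbers: the shift along the tool's x, y, z normalised to -1 to 1, where 1 is 20 mm, then the turn, a rotation vector about the tool's x, y, z normalised to -1 to 1, where 1 is 8 degrees. A call has 1 to 5 rows; each row shifts and turns the commanded pose from where the row before left it, along the tool's axes as they then stand; what a row does not reach is not made up. A row lasts 1/8 s, in which the tool goes at most 62.5 mm and 10.7 degrees, less where a joint would pass 70% of its speed; a pose out of reach is approached as far as the arm can. A call with a number of a shift or a turn outside -1 to 1 is refused whole. A call with a gripper value outside its range is refused whole. OPENING is the opening, from 0 (shut) to 1 (fully open), set as the call begins (- or left out, the last holds). The fingers move at their own pace and stop on an object; FORCE is the grip in N (left out, the last holds). Time passes only in rows, so rows that do not move let the fingers close. It gives the time, the measured TCP pose, the force, the opening and the grip force at its end, in the units of the state.
- robot.observe(): the state, without advancing time (a new reading comes with each control period).
- robot.grab_frame(name): name is "side" or "top" or "wrist"; returns a dict with "pixels" (420x560x3 uint8, blue, green, red), "fx", "fy", "cx", "cy" (pixels), "R" (3x3) and "t" (3): a world point X has camera coordinates R X + t. Camera axes: x right, y down, z forward; pixel columns grow to the right and rows downward; lengths in m; the calibration is good to about 2 mm. A picture is of the moment at which its call begins. There is no depth.
- robot.finish_job(): hands the job in; it is judged then, once.
Trained networks look in the newest picture that a camera, given by its name, has taken for a name from the list of things; names that differ only in an ending like _2 or _b are one class to them, and where a whole thing is asked for, a point or a joint stands for the part that bears it (a point fixed in the world has none). Each returns a list of dicts, best first, with "score" (0 to 1); they miss things now and then, are a little off and sometimes report something else, mostly with a low value. They report only what shows in the picture. A call takes as long as a camera call. They do not tell look-alikes from the thing itself.
- robot.recognise(query, camera): "xyz" ([x, y, z] in m, in world coordinates, good to about 4 mm: the middle of the surface that is visible of it).
- robot.mark_of(query, camera): "xyz" ([x, y, z] in m, in world coordinates, good to about 4 mm: a listed point, or the origin of a listed thing).
The state is a dict: "time_s": time; "joints": joint angles; "joint_velocities": joint speeds; "effort": joint torques, N m; "tcp_pos": TCP position; "tcp_rot": TCP orientation; "wrist_force": force on the tool from outside, world axes, zero at the start; "wrist_torque": the same for the moment, N m; "opening": opening from 0.0 (shut) to 1.0 (fully open); "grasp_force": force on a finger pad.
Only numpy, scipy, OpenCV 4.12 (cv2) and the standard library are available. Lean on these libraries where they do the work, as an engineer would, in place of code of your own. Each camera call takes 0.05 s, during which the arm holds its last target. There are 200 camera calls.

## Task

The wiring work on the shed's power distributor is finished, so close it up: put the loose yellow guard back over its two pins in the breaker bay so that it lies flat on its posts, and press the clear breaker window above it and the blue and red socket covers down until each one clicks and stays fully shut. Leave the other things on the bench where they are.

Things in the scene. Friction and masses are not known exactly. Their poses are not given: they have to be found in the camera images.
- distributor: Sloping-front power distributor, fixed: grey wedge 360 wide, 170 deep, 122 high behind, in a steel tube frame 406 wide. Origin: centre of its underside; z up, x from its low front to its back, y to the left. Its face rises to the back at 35 deg, lower edge at x -85, z 30, normal (-0.574, 0, 0.819). On it from left to right: breaker bay under a clear window, blue cover, red cover.
- carry_bar (a point): Middle of the distributor's carrying bar, a 22 mm tube along y over its back, at (115, 0, 190) mm in the distributor's frame.
- guard_seat (a point): Where the guard's origin lies when seated, in the breaker bay, at (-17, 111, 90) mm in the distributor's frame. x up the slope, y the distributor's y, z the face normal. Four posts end level with it at x +-34, y +-36; 8 mm brass pins with round tips rise 16 mm from those at (34, 36) and (-34, -36). Bay walls rise 36 mm above it, 5 mm clear of the guard; breakers rise 30 mm from y -59 on.
- guard: Loose yellow terminal guard, about 0.11 kg, flat on the bench at the left or right: plate 96 (x) by 104 (y) by 4 mm, with a solid grip hump along x in its middle, 56 long, 24 wide across y, its top 30 mm above the underside. Square 13 mm holes at (34, 36) and (-34, -36) mm; it fits either way round (half turn). Origin: centre of the underside; z up through the hump.
- window (a joint): Clear window in a grey frame, 182 wide, 10 thick, reaching 127 mm from its hinge. 0 rad shut (along the 35 deg face), grows as it opens up and back; stop at 2.0. Stiff hinge (0.15 N m): it stays where left. Unpressed it rests on its latch at 0.06 to 0.09 rad; 8 to 10 N (press to 14) at point window_edge snaps it in, then it stays below 0.03. An unseated guard blocks it.
- window_hinge (a point): On the window's hinge line (along the distributor's y, at the window's upper, far edge), mid-width, in the plane of its underside; at (9, 82, 153) mm in the distributor's frame. Its axes turn with the window; -x points to the free edge, z out of the outer face.
- window_edge (a point): Place to press the window: on its outer face, middle of its width, 113 mm from the hinge line, 14 mm inside the free edge.
- blue_cover (a joint): Blue socket cover (the one next to the window), 76 wide, 10 thick, reaching 92 mm from its hinge at its upper, far edge; values as for the window. Stiff hinge (0.07 N m). Unpressed it rests on its latch at 0.06 to 0.10 rad; 8 to 10 N (press to 14) at point blue_cover_edge snaps it in, then it stays below 0.04.
- blue_cover_hinge (a point): On the blue cover's hinge line, as for the window; at (4, -52, 139) mm in the distributor's frame.
- blue_cover_edge (a point): Place to press the blue cover: on its outer face, middle of its width, 78 mm from the hinge line, 14 mm inside the free edge.
- red_cover (a joint): Red socket cover, the same as the blue one, beside it at the right end of the distributor.
- red_cover_hinge (a point): On the red cover's hinge line, as for the window; at (4, -134, 139) mm in the distributor's frame.
- red_cover_edge (a point): Place to press the red cover, as for the blue one.
- screw_tray: Bystander: dark steel tray of screws, 130 (x) by 90 (y), 35 high; origin at the underside's centre. On the side of the bench where the guard is not.
- jar_blue: Bystander: glass screw jar with a blue lid, 68 diameter, 94 high; origin at the underside's centre. Stands in front of the distributor.
- jar_red: Bystander: the same jar with a red lid. Stands in front of the distributor.
- tape_measure: Bystander: yellow tape measure, 75 (x) by 44 (y), 62 high; origin at the underside's centre. Stands in front of the distributor.
- hammer: Bystander: hammer 280 long lying along its x, left of the distributor; origin under its middle.
- screwdriver: Bystander: screwdriver 200 long lying along its x, right of the distributor; origin under its middle.
- offcut: Bystander: timber offcut 140 by 89, 38 high, at the right; origin at the underside's centre.
Mind the look-alikes: they are no part of the job. What is shaped like the guard but green or purple is not meant.

How it is judged:
At the end, for the whole second after the job is handed in: The guard lies on its seat over both pins (origin within 5 mm, flat within 3 deg), the window is latched (below 0.03 rad), the blue and red covers are latched (below 0.04 rad), the guard is at rest, and no bystander was shifted by more than 20 mm (distance between guard and guard_seat below 0.005 m and angle between the z axis of guard and the z axis of guard_seat, either way round below 0.05 rad and value of joint window below 0.03 rad and value of joint each of blue_cover, red_cover below 0.04 rad and linear speed of guard below 0.02 m/s); the robot touches nothing.
It fails at once if a bystander (tray, jar, tape measure, hammer, screwdriver or offcut) is shifted by more than 20 mm (distance of any of screw_tray, jar_blue, jar_red, tape_measure, hammer, screwdriver, offcut from where it was at the start of the episode above 0.02 m).
It also fails if it takes over 70 s, if anything falls off the work surface, if the arm or the gripper's body presses on something with over 40 N, if the wrist force passes 120 N, or if a joint passes its speed limit or range.

## Working session

There is one attempt and no reset: what is moved stays moved. The work goes in short steps, Python scripts to look and compute and a shell command to move; the robot and the scene stay as the last step left them, time stands still between calls to the robot, and variables do not carry over. Pictures are saved under pics/ and viewed, at most 10 in all, crops included, and the job is handed in when it is done.

```bash
ls; mkdir -p pics; python3 - <<'E'
from station import robot
import cv2,numpy as np
for c in ["top","side"]:
    f=robot.grab_frame(c); cv2.imwrite(f"pics/{c}0.png",f["pixels"])
    print(c,f["fx"],np.round(f["R"],3).tolist(),np.round(f["t"],3).tolist())
    for q in ["distributor","carry_bar","guard_seat","guard","window_hinge","window_edge","blue_cover_edge","red_cover_edge","blue_cover_hinge","red_cover_hinge","screw_tray","jar_blue","jar_red","tape_measure","hammer","screwdriver","offcut"]:
        print(q,[(round(d["score"],2),np.round(d["xyz"],3).tolist()) for d in robot.mark_of(q,c)[:4]])
E
```

```text
pics
top 466.8329422237354 [[0.007, -1.0, -0.018], [-0.981, -0.003, -0.192], [0.191, 0.019, -0.981]] [-0.009, 0.487, 1.386]
distributor [(0.67, [0.57, -0.038, -0.0])]
carry_bar [(0.73, [0.684, -0.064, 0.188]), (0.64, [0.417, 0.136, -0.001])]
guard_seat [(0.8, [0.582, 0.075, 0.091])]
guard [(0.76, [0.292, -0.479, 0.001]), (0.66, [0.198, -0.317, -0.001]), (0.65, [0.362, -0.306, -0.0])]
window_hinge [(0.77, [0.6, 0.037, 0.15])]
window_edge [(0.61, [0.574, 0.05, 0.262])]
blue_cover_edge [(0.84, [0.543, -0.083, 0.213]), (0.35, [0.583, -0.328, 0.001])]
red_cover_edge [(0.74, [0.582, -0.329, -0.001]), (0.53, [0.525, -0.166, 0.216])]
blue_cover_hinge [(0.76, [0.564, -0.086, 0.138])]
red_cover_hinge [(0.62, [0.542, -0.168, 0.138])]
screw_tray [(0.62, [0.604, 0.037, 0.149]), (0.61, [0.388, 0.318, -0.001]), (0.54, [0.57, 0.048, 0.26])]
jar_blue [(0.76, [0.406, -0.015, -0.0]), (0.72, [0.582, -0.327, 0.0])]
jar_red [(0.79, [0.414, 0.139, -0.002])]
tape_measure [(0.78, [0.423, -0.117, -0.0])]
hammer [(0.78, [0.609, 0.39, -0.002]), (0.3, [0.575, -0.038, -0.0])]
screwdriver [(0.82, [0.582, -0.328, -
[... 492 characters left out ...]
.041, 0.153])]
window_edge [(0.62, [0.685, -0.063, 0.186]), (0.61, [0.574, 0.047, 0.263]), (0.61, [0.563, -0.087, 0.139])]
blue_cover_edge [(0.7, [0.546, -0.084, 0.217])]
red_cover_edge [(0.86, [0.533, -0.165, 0.216])]
blue_cover_hinge [(0.69, [0.563, -0.085, 0.142])]
red_cover_hinge [(0.6, [0.574, -0.034, 0.002]), (0.59, [0.544, -0.171, 0.137])]
screw_tray [(0.72, [0.389, 0.315, 0.0])]
jar_blue [(0.77, [0.408, -0.014, 0.003])]
jar_red [(0.77, [0.415, 0.139, 0.001]), (0.6, [0.536, -0.166, 0.216])]
tape_measure [(0.74, [0.419, -0.117, 0.003])]
hammer [(0.88, [0.611, 0.391, 0.0])]
screwdriver [(0.48, [0.583, -0.33, -0.0])]
offcut [(0.75, [0.407, -0.016, 0.002]), (0.65, [0.498, -0.48, -0.002])]
```

View pics/top0.png

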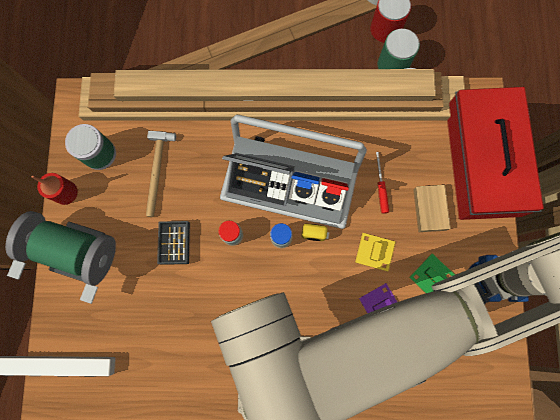

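View pics/side0.png

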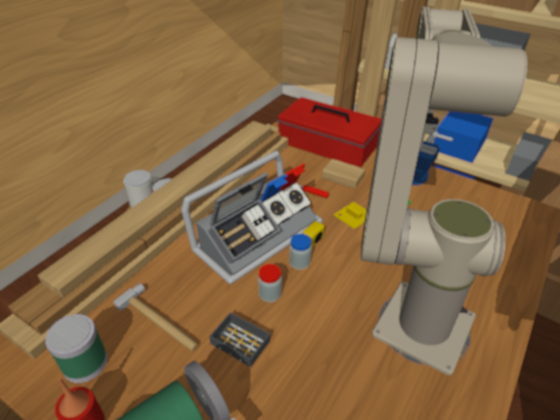

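The yellow guard is at pixel (376,251) in the top view; the green and purple look-alikes are at (432,273) and (380,300). All three lids are open, the distributor is around (293,172), and the red and blue jars and the tape measure stand in front of it. I'll fit the distributor and guard poses next.

```bash
cat > h.py <<'E'
import numpy as np,cv2,json
from station import robot
from scipy.spatial.transform import Rotation as Ro
def tgt(zdir,ydir):
    z=np.array(zdir,float);z/=np.linalg.norm(z);y=np.array(ydir,float);y-=z*(y@z);y/=np.linalg.norm(y)
    return np.stack([np.cross(y,z),y,z],1)
def cur():
    s=robot.observe();return np.array(s["tcp_pos"]),Ro.from_euler("xyz",s["tcp_rot"]).as_matrix()
def plan(p1,R1,p0=None,R0=None,half=True):
    if p0 is None:p0,R0=cur()
    p1=np.array(p1,float)
    rv=Ro.from_matrix(R0.T@R1).as_rotvec()
    if half:
        R2=R1@np.diag([-1,-1,1.]);r2=Ro.from_matrix(R0.T@R2).as_rotvec()
        if np.linalg.norm(r2)<np.linalg.norm(rv):rv,R1=r2,R2
    d=p1-p0;n=int(np.ceil(max(np.abs(rv).max()/np.radians(8),np.linalg.norm(d)/.02,1)-.01))
    rows=[];R=R0
    for k in range(n):
        rows.append([np.round(R.T@d/n/.02,2).tolist(),np.round(rv/n/np.radians(8),2).tolist()]);R=R@Ro.from_rotvec(rv/n).as_matrix()
    for i in range(0,n,5):print(json.dumps(rows[i:i+5]).replace(" ",""))
    return p1,R1
def px(f,X):
    c=np.asarray(X)@np.array(f["R"]).T+f["t"];return c[...,:2]/c[...,2:]*[f["fx"],f["fy"]]+[f["cx"],f["cy"]]
def ray(f,uv,z):
    R=np.array(f["R"]);uv=np.atleast_2d(uv);d=np.c_[(uv-[f["cx"],f["cy"]])/[f["fx"],f["fy"]],np.ones(len(uv))]@R
    o=-R.T@f["t"];return o+d*((z-o[2])/d[:,2:])
E
python3 - <<'E'
from h import *
P={"distributor":(0,0,0),"carry_bar":(115,0,190),"guard_seat":(-17,111,90),"window_hinge":(9,82,153),"blue_cover_hinge":(4,-52,139),"red_cover_hinge":(4,-134,139)}
M=[("distributor",(.57,-.038,0)),("distributor",(.574,-.038,0)),("carry_bar",(.684,-.064,.188)),("carry_bar",(.687,-.063,.187)),("guard_seat",(.582,.075,.091)),("guard_seat",(.581,.073,.09)),("window_hinge",(.6,.037,.15)),("window_hinge",(.602,.041,.153)),("blue_cover_hinge",(.564,-.086,.138)),("blue_cover_hinge",(.563,-.085,.142)),("red_cover_hinge",(.542,-.168,.138)),("red_cover_hinge",(.544,-.171,.137))]
A=np.array([P[a] for a,_ in M])[:,:2]/1e3;B=np.array([b for _,b in M])[:,:2]
a=A-A.mean(0);b=B-B.mean(0);yaw=np.arctan2((a[:,0]*b[:,1]-a[:,1]*b[:,0]).sum(),(a*b).sum())
Rz=Ro.from_euler("z",yaw).as_matrix();o=np.r_[B.mean(0)-Rz[:2,:2]@A.mean(0),0]
print("yaw",yaw,"o",o,np.round((B-(A@Rz[:2,:2].T+o[:2]))*1e3,1).tolist())
for n,h,e,L in [("win",(9,82,153),[(.574,.05,.262),(.574,.047,.263)],113),("blue",(4,-52,139),[(.543,-.083,.213),(.546,-.084,.217)],78),("red",(4,-134,139),[(.525,-.166,.216),(.533,-.165,.216)],78)]:
    d=(np.mean(e,0)-o)@Rz*1e3-h; el=np.arctan2(d[2],-d[0]); print(n,d,"theta",el+np.radians(35)-np.arctan2(10,L))
for c in ["top"]:
    f=robot.grab_frame(c);im=f["pixels"];hsv=cv2.cvtColor(im,cv2.COLOR_BGR2HSV)
    m=cv2.inRange(hsv,(22,130,90),(34,255,255));u0=px(f,np.array([.362,-.306,0])).astype(int)
    w=np.zeros_like(m);w[u0[1]-28:u0[1]+28,u0[0]-28:u0[0]+28]=1;m*=w
    cs=max(cv2.findContours(m,0,2)[0],key=cv2.contourArea)
    X=ray(f,cs[:,0,:].astype(float),.004)[:,:2].astype(np.float32)
    print(cv2.minAreaRect(X*1000),cv2.contourArea(cs))
    x,y=u0;cv2.imwrite("pics/g1.png",cv2.resize(im[y-35:y+35,x-45:x+45],None,fx=8,fy=8,interpolation=2))
E
```

```text
yaw -0.24068553104703694 o [ 0.57219105 -0.03714764  0.        ] [[-2.2, -0.9], [1.8, -0.9], [0.1, 0.6], [3.1, 1.6], [-0.1, 0.3], [-1.1, -1.7], [-0.5, -3.3], [1.5, 0.7], [0.3, 2.6], [-0.7, 3.6], [-2.1, 0.2], [-0.1, -2.8]]
win [-27.65889241   1.61002684 109.5       ] theta 1.8459786389577348
blue [-19.84391306   0.38308466  76.        ] theta 1.7987500198267978
red [-15.35090923  -0.94795948  77.        ] theta 1.8573695436195807
((364.22943115234375, -304.3031005859375), (105.51110076904297, 96.65419006347656), 74.92243957519531) 995.5
```

View pics/g1.png

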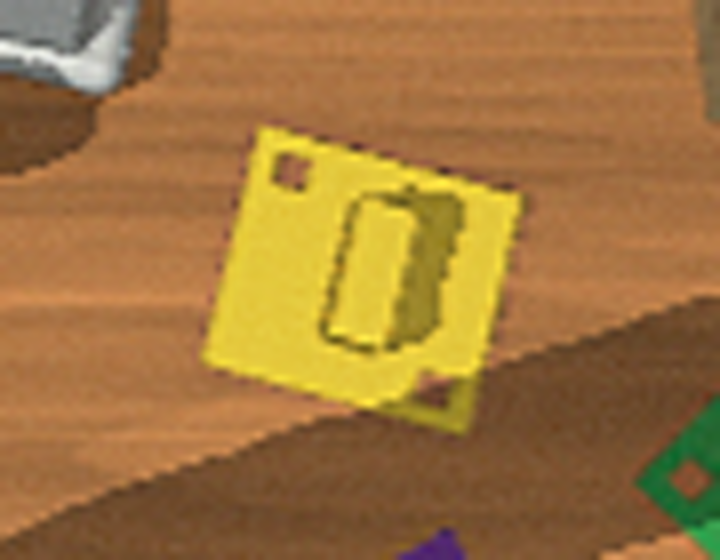

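The crop shows the guard's square holes at its upper-left and lower-right corners, with the hump along world x. The fitted rectangle is 105x97 mm, which matches the stated plate size, and the yaw is about -15 deg. Moving above it.

```bash
python3 - <<'E'
from h import *
a=np.radians(74.9)
R=tgt((0,0,-1),(np.cos(a),np.sin(a),0))
p,R=plan((.364,-.304,.16),R)
E
```

```text
[[[0.73,-0.64,0.23],[-0.0,-0.0,0.4]],[[0.69,-0.68,0.23],[-0.0,-0.0,0.4]],[[0.65,-0.71,0.23],[-0.0,-0.0,0.4]],[[0.61,-0.75,0.23],[-0.0,-0.0,0.4]],[[0.57,-0.78,0.23],[-0.0,-0.0,0.4]]]
[[[0.53,-0.81,0.23],[-0.0,-0.0,0.4]],[[0.48,-0.84,0.23],[-0.0,-0.0,0.4]],[[0.43,-0.87,0.23],[-0.0,-0.0,0.4]],[[0.38,-0.89,0.23],[-0.0,-0.0,0.4]],[[0.33,-0.91,0.23],[-0.0,-0.0,0.4]]]
[[[0.28,-0.93,0.23],[-0.0,-0.0,0.4]],[[0.23,-0.94,0.23],[-0.0,-0.0,0.4]],[[0.18,-0.95,0.23],[-0.0,-0.0,0.4]]]
```

```bash
python3 -m inch '[[[0.73,-0.64,0.23],[0,0,0.4]],[[0.69,-0.68,0.23],[0,0,0.4]],[[0.65,-0.71,0.23],[0,0,0.4]],[[0.61,-0.75,0.23],[0,0,0.4]],[[0.57,-0.78,0.23],[0,0,0.4]]]' 0.7
python3 -m inch '[[[0.53,-0.81,0.23],[0,0,0.4]],[[0.48,-0.84,0.23],[0,0,0.4]],[[0.43,-0.87,0.23],[0,0,0.4]],[[0.38,-0.89,0.23],[0,0,0.4]],[[0.33,-0.91,0.23],[0,0,0.4]]]'
python3 -m inch '[[[0.28,-0.93,0.23],[0,0,0.4]],[[0.23,-0.94,0.23],[0,0,0.4]],[[0.18,-0.95,0.23],[0,0,0.4]],[[0,0,0],[0,0,0]]]'
python3 - <<'E'
from h import *
f=robot.grab_frame("wrist");cv2.imwrite("pics/w1.png",f["pixels"]);im=f["pixels"]
m=cv2.inRange(cv2.cvtColor(im,cv2.COLOR_BGR2HSV),(22,130,60),(34,255,255))
cs=max(cv2.findContours(m,0,2)[0],key=cv2.contourArea)
print(cv2.contourArea(cs),cs[:,0].min(0),cs[:,0].max(0))
X=ray(f,cs[:,0,:].astype(float),.004)[:,:2].astype(np.float32);print(cv2.minAreaRect(X*1000))
print([(d["score"],np.round(d["xyz"],4)) for d in robot.mark_of("guard","wrist")])
E
```

```text
time_s: 2.48
tcp_pos: [0.3052, -0.4465, 0.1956]
tcp_rot: [3.141, -0.0, 0.183]
wrist_force: [-0.8, 0.3, 0.4]
opening: 0.704
grasp_force: 0.0
time_s: 3.1
tcp_pos: [0.3419, -0.3569, 0.1726]
tcp_rot: [3.141, -0.0, -0.097]
wrist_force: [0.1, -0.2, -0.1]
opening: 0.694
grasp_force: 0.0
time_s: 3.6
tcp_pos: [0.364, -0.3028, 0.1585]
tcp_rot: [-3.141, 0.0, -0.26]
wrist_force: [-1.0, -0.6, -0.0]
opening: 0.702
grasp_force: 0.0
8131.5 [239 150] [337 236]
((364.24078369140625, -307.61138916015625), (105.43352508544922, 96.43460845947266), 75.1265640258789)
[(0.85, array([ 0.1995, -0.3184,  0.0014])), (0.71, array([ 0.287 , -0.4791,  0.0006])), (0.57, array([ 0.3669, -0.3103, -0.0026]))]
```

View pics/w1.png

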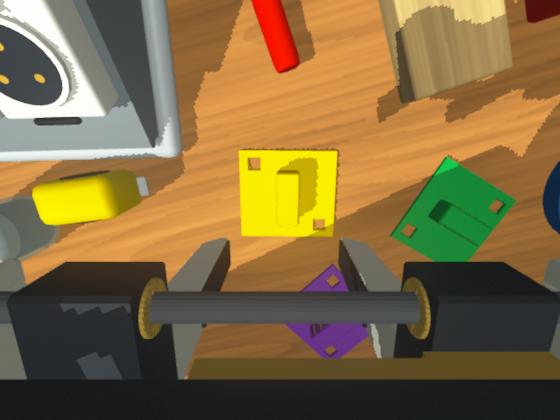

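The wrist view shows the yellow guard at (288,193), seen unobstructed, and the rectangle fit agrees with the top view within 3 mm. Descending to grasp.

```bash
python3 -m inch '[[[0.05,0.15,1],[0,0,0]],[[0,0,1],[0,0,0]],[[0,0,1],[0,0,0]],[[0,0,1],[0,0,0]],[[0,0,1],[0,0,0]]]'
python3 -m inch '[[[0,0,1],[0,0,0]],[[0,0,1],[0,0,0]],[[0,0,0.45],[0,0,0]],[[0,0,0],[0,0,0]]]'
python3 -m inch '[[[0,0,0],[0,0,0]],[[0,0,0],[0,0,0]],[[0,0,0],[0,0,0]],[[0,0,0],[0,0,0]],[[0,0,0],[0,0,0]]]' 0 30
```

```text
time_s: 4.32
tcp_pos: [0.3638, -0.308, 0.0586]
tcp_rot: [3.141, -0.001, -0.262]
wrist_force: [-0.6, 0.3, -0.4]
opening: 0.701
grasp_force: 0.0
time_s: 4.82
tcp_pos: [0.3636, -0.3071, 0.0096]
tcp_rot: [-3.141, 0.001, -0.262]
wrist_force: [-0.6, 0.1, -0.3]
opening: 0.701
grasp_force: 0.0
time_s: 5.45
tcp_pos: [0.3641, -0.3069, 0.01]
tcp_rot: [3.142, -0.0, -0.262]
wrist_force: [0.2, -1.0, 0.3]
opening: 0.257
grasp_force: 30.0
```

Gripped: the opening is 23.9 mm, which fits the 24 mm hump. Lifting, then planning the move to a standoff on the bay normal.

```bash
python3 -m inch '[[[0,0,-0.5],[0,0,0]],[[0,0,-1],[0,0,0]],[[0,0,-1],[0,0,0]],[[0,0,-1],[0,0,0]],[[0,0,-1],[0,0,0]]]'
python3 -m inch '[[[0,0,-1],[0,0,0]],[[0,0,-1],[0,0,0]],[[0,0,-1],[0,0,0]],[[0,0,-1],[0,0,0]],[[0,0,-1],[0,0,0]]]'
python3 -m inch '[[[0,0,-1],[0,0,0]],[[0,0,-1],[0,0,0]],[[0,0,0],[0,0,0]]]'
cat >> h.py <<'E'
yaw=-.2407;o=np.array([.5722,-.0371,0])
def setd(y,oo):
    global yaw,o,Rz,n,u,yd;yaw,o=y,np.array(oo);Rz=Ro.from_euler("z",y).as_matrix()
    n=Rz@[-np.sin(np.radians(35)),0,np.cos(np.radians(35))];yd=Rz[:,1];u=np.cross(yd,n)
setd(yaw,o)
def D(x,y,z):return o+Rz@np.array([x,y,z])/1e3
E
python3 - <<'E'
from h import *
R=tgt(-n,-yd);s=D(-17,111,90)
a=plan((.40,.05,.27),R)
print();plan(s+n*.110,R,*a)
E
```

```text
time_s: 6.08
tcp_pos: [0.364, -0.3069, 0.1011]
tcp_rot: [3.141, -0.0, -0.262]
wrist_force: [0.4, 0.0, -1.3]
opening: 0.254
grasp_force: 30.0
time_s: 6.7
tcp_pos: [0.3639, -0.3068, 0.2011]
tcp_rot: [3.141, -0.0, -0.262]
wrist_force: [0.6, -0.6, -0.0]
opening: 0.256
grasp_force: 30.0
time_s: 7.08
tcp_pos: [0.3648, -0.3077, 0.2421]
tcp_rot: [3.14, -0.003, -0.262]
wrist_force: [-0.4, 0.3, -0.6]
opening: 0.251
grasp_force: 30.0
[[[-0.15,-0.93,-0.08],[0.0,0.23,-0.01]],[[-0.15,-0.93,-0.08],[0.0,0.23,-0.01]],[[-0.15,-0.93,-0.08],[0.0,0.23,-0.01]],[[-0.14,-0.93,-0.09],[0.0,0.23,-0.01]],[[-0.14,-0.93,-0.09],[0.0,0.23,-0.01]]]
[[[-0.14,-0.93,-0.1],[0.0,0.23,-0.01]],[[-0.13,-0.93,-0.1],[0.0,0.23,-0.01]],[[-0.13,-0.93,-0.1],[0.0,0.23,-0.01]],[[-0.12,-0.93,-0.11],[0.0,0.23,-0.01]],[[-0.12,-0.93,-0.11],[0.0,0.23,-0.01]]]
[[[-0.11,-0.93,-0.11],[0.0,0.23,-0.01]],[[-0.11,-0.93,-0.12],[0.0,0.23,-0.01]],[[-0.1,-0.94,-0.12],[0.0,0.23,-0.01]],[[-0.1,-0.94,-0.12],[0.0,0.23,-0.01]],[[-0.09,-0.94,-0.13],[0.0,0.23,-0.01]]]
[[[-0.09,-0.94,-0.13],[0.0,0.23,-0.01]],[[-0.08,-0.94,-0.13],[0.0,0.23,-0.01]],[[-0.08,-0.94,-0.13],[0.0,0.23,-0.01]],[[-0.07,-0.94,-0.14],[0.0,0.23,-0.01]]]

[[[0.23,-0.42,0.85],[0.0,0.0,0.0]],[[0.23,-0.42,0.85],[0.0,0.0,0.0]],[[0.23,-0.42,0.85],[0.0,0.0,0.0]],[[0.23,-0.42,0.85],[0.0,0.0,0.0]],[[0.23,-0.42,0.85],[0.0,0.0,0.0]]]
[[[0.23,-0.42,0.85],[0.0,0.0,0.0]],[[0.23,-0.42,0.85],[0.0,0.0,0.0]],[[0.23,-0.42,0.85],[0.0,0.0,0.0]]]
```

```bash
python3 -m inch '[[[-0.15,-0.93,-0.08],[0,0.23,-0.01]],[[-0.15,-0.93,-0.08],[0,0.23,-0.01]],[[-0.15,-0.93,-0.08],[0,0.23,-0.01]],[[-0.14,-0.93,-0.09],[0,0.23,-0.01]],[[-0.14,-0.93,-0.09],[0,0.23,-0.01]]]'
python3 -m inch '[[[-0.14,-0.93,-0.1],[0,0.23,-0.01]],[[-0.13,-0.93,-0.1],[0,0.23,-0.01]],[[-0.13,-0.93,-0.1],[0,0.23,-0.01]],[[-0.12,-0.93,-0.11],[0,0.23,-0.01]],[[-0.12,-0.93,-0.11],[0,0.23,-0.01]]]'
python3 -m inch '[[[-0.11,-0.93,-0.11],[0,0.23,-0.01]],[[-0.11,-0.93,-0.12],[0,0.23,-0.01]],[[-0.1,-0.94,-0.12],[0,0.23,-0.01]],[[-0.1,-0.94,-0.12],[0,0.23,-0.01]],[[-0.09,-0.94,-0.13],[0,0.23,-0.01]]]'
python3 -m inch '[[[-0.09,-0.94,-0.13],[0,0.23,-0.01]],[[-0.08,-0.94,-0.13],[0,0.23,-0.01]],[[-0.08,-0.94,-0.13],[0,0.23,-0.01]],[[-0.07,-0.94,-0.14],[0,0.23,-0.01]],[[0,0,0],[0,0,0]]]'
cat >> h.py <<'E'
P={"distributor":(0,0,0),"carry_bar":(115,0,190),"guard_seat":(-17,111,90),"window_hinge":(9,82,153),"blue_cover_hinge":(4,-52,139),"red_cover_hinge":(4,-134,139)}
def marks(cams):
    L=[]
    for c in cams:
        robot.grab_frame(c)
        for q in P:
            for d in robot.mark_of(q,c):
                r=(np.array(d["xyz"])-D(*P[q]))*1e3
                if np.linalg.norm(r)<15:L.append((c,q,d["xyz"]));print(c,q,np.round(r,1));break
    return L
E
python3 - <<'E'
from h import *
f=robot.grab_frame("wrist");cv2.imwrite("pics/w2.png",f["pixels"])
L=marks(["wrist","top","side"])
import json;json.dump([(c,q,list(map(float,x))) for c,q,x in L],open("L1.json","w"))
E
```

```text
time_s: 7.7
tcp_pos: [0.3729, -0.2123, 0.2462]
tcp_rot: [-3.141, -0.16, -0.255]
wrist_force: [0.9, -0.2, -1.5]
opening: 0.256
grasp_force: 30.0
time_s: 8.32
tcp_pos: [0.3818, -0.1186, 0.2534]
tcp_rot: [3.14, -0.321, -0.248]
wrist_force: [0.8, 0.6, -1.1]
opening: 0.259
grasp_force: 30.0
time_s: 8.95
tcp_pos: [0.4283, -0.0282, 0.2641]
tcp_rot: [3.131, -0.445, -0.24]
wrist_force: [-0.3, -1.1, -1.1]
opening: 0.256
grasp_force: 30.0
time_s: 9.57
tcp_pos: [0.447, 0.0504, 0.2701]
tcp_rot: [3.121, -0.563, -0.227]
wrist_force: [-0.8, 0.2, -1.1]
opening: 0.253
grasp_force: 30.0
wrist carry_bar [-4.7  2.8  5.4]
wrist guard_seat [2.6 1.  0.5]
wrist window_hinge [ 3.7 -1.3 -1.6]
wrist blue_cover_hinge [-1.8 -5.2 -0.9]
wrist red_cover_hinge [-1.4  1.6 -0.6]
top distributor [ 1.8 -0.1  0.8]
top carry_bar [ 2.  -0.5 -0.3]
top guard_seat [-2.4 -0.9 -1. ]
top window_hinge [ 1.9 -3.6 -4.8]
top blue_cover_hinge [1.5 4.2 0.9]
top red_cover_hinge [ 0.4 -2.2  0.7]
side distributor [ 2.6  1.9 -0.2]
side carry_bar [ 3.   2.5 -4.1]
side guard_seat [ 1.5 -1.1  0.3]
side window_hinge [-1.2 -1.7  1.9]
```

View pics/w2.png

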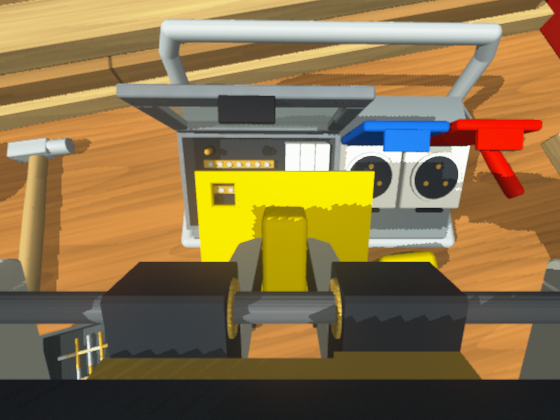

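The wrist view shows the held guard at (285,215) in front of the bay, with the upper-left brass pin at about (208,152). I'll refit and hold the pin against that.

```bash
python3 - <<'E'
from h import *
L=json.load(open("L1.json"))
M=[("distributor",(.57,-.038,0)),("distributor",(.574,-.038,0)),("carry_bar",(.684,-.064,.188)),("carry_bar",(.687,-.063,.187)),("guard_seat",(.582,.075,.091)),("guard_seat",(.581,.073,.09)),("window_hinge",(.6,.037,.15)),("window_hinge",(.602,.041,.153)),("blue_cover_hinge",(.564,-.086,.138)),("blue_cover_hinge",(.563,-.085,.142)),("red_cover_hinge",(.542,-.168,.138)),("red_cover_hinge",(.544,-.171,.137))]+[(q,x) for _,q,x in L]
A=np.array([P[a] for a,_ in M])[:,:2]/1e3;B=np.array([b for _,b in M])[:,:2]
a=A-A.mean(0);b=B-B.mean(0);y=np.arctan2((a[:,0]*b[:,1]-a[:,1]*b[:,0]).sum(),(a*b).sum())
Rq=Ro.from_euler("z",y).as_matrix()[:2,:2];oo=np.r_[B.mean(0)-Rq@A.mean(0),0];print(y,oo)
setd(y,oo)
s=D(-17,111,90)
pins=[s+u*.034+yd*.036+n*k for k in(0,.016)]+[s-u*.034-yd*.036+n*k for k in(0,.016)]
f=robot.grab_frame("wrist");print("wrist",np.round(px(f,np.array(pins)),1).tolist())
im=f["pixels"];cv2.imwrite("pics/w3.png",cv2.resize(im[125:215,170:290],None,fx=6,fy=6,interpolation=2))
f=robot.grab_frame("top");print("top",np.round(px(f,np.array(pins)),1).tolist())
im0=cv2.imread("pics/top0.png");t=cv2.resize(im0[150:205,215:295],None,fx=9,fy=9,interpolation=2);cv2.imwrite("pics/t3.png",t)
# guard vs tool: fitted front edge etc
p,R=cur();g=p+R[:,2]*.0097
c=[g-R[:,1]*yy*.001+R[:,0]*xx*.001 for xx,yy in((48,52),(48,-52))]
f=robot.grab_frame("wrist");print("guard corners",np.round(px(f,np.array(c)),1).tolist())
E
```

```text
-0.2417239400628332 [ 0.57255119 -0.03719067  0.        ]
wrist [[207.5, 151.4], [204.4, 153.0], [265.0, 203.2], [264.4, 206.7]]
top [[242.2, 162.4], [241.0, 164.0], [261.5, 188.6], [260.5, 190.5]]
guard corners [[193.9, 169.6], [370.8, 169.8]]
```

View pics/w3.png

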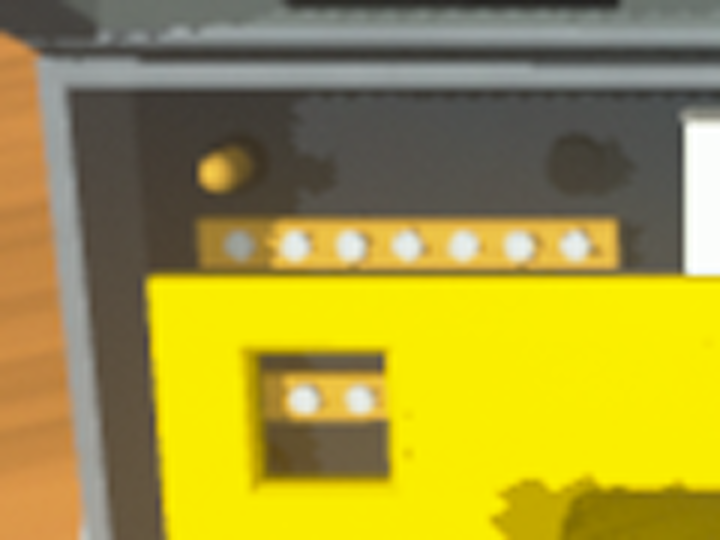

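View pics/t3.png

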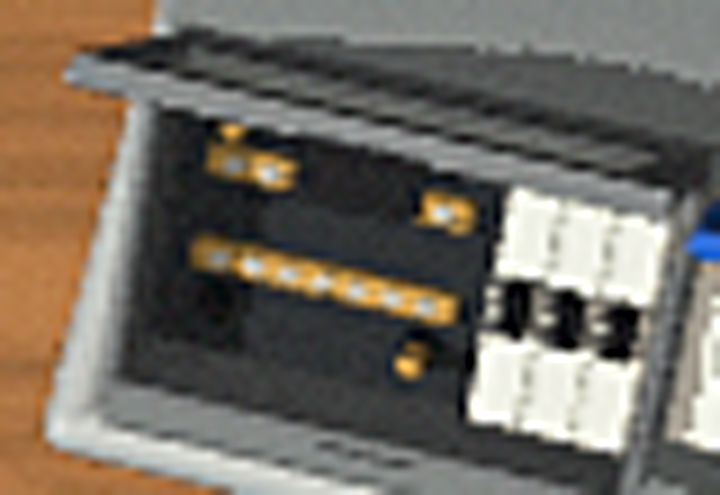

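Predicted pin tips match within 0.5 px in the top view: (260.5,190.5) against (260.2,190.2) seen, and (241,164) against (241,164.5). In the wrist view, pin and guard share a common offset of about 1.5 mm, so the camera is biased and the pose is good. Going to the standoff.

```bash
sed -i 's/^yaw=-.2407.*/yaw=-.2417;o=np.array([.5726,-.0372,0])/' h.py; python3 - <<'E'
from h import *
plan(D(-17,111,90)+n*.085,tgt(-n,-yd))
E
```

```text
[[[0.03,-0.37,0.84],[0.01,0.04,0.01]],[[0.03,-0.37,0.84],[0.01,0.04,0.01]],[[0.02,-0.37,0.84],[0.01,0.04,0.01]],[[0.02,-0.36,0.84],[0.01,0.04,0.01]],[[0.01,-0.36,0.84],[0.01,0.04,0.01]]]
[[[0.01,-0.36,0.84],[0.01,0.04,0.01]],[[-0.0,-0.36,0.85],[0.01,0.04,0.01]],[[-0.01,-0.36,0.85],[0.01,0.04,0.01]]]
```

```bash
python3 -m inch '[[[0.03,-0.37,0.84],[0.01,0.04,0.01]],[[0.03,-0.37,0.84],[0.01,0.04,0.01]],[[0.02,-0.37,0.84],[0.01,0.04,0.01]],[[0.02,-0.36,0.84],[0.01,0.04,0.01]],[[0.01,-0.36,0.84],[0.01,0.04,0.01]]]'
python3 -m inch '[[[0.01,-0.36,0.84],[0.01,0.04,0.01]],[[0,-0.36,0.85],[0.01,0.04,0.01]],[[-0.01,-0.36,0.85],[0.01,0.04,0.01]],[[0,0,0],[0,0,0]]]'
python3 - <<'E'
from h import *
plan(D(-17,111,90)+n*.085,tgt(-n,-yd))
E
```

```text
time_s: 11.45
tcp_pos: [0.5027, 0.0725, 0.2014]
tcp_rot: [3.133, -0.593, -0.239]
wrist_force: [0.2, 0.0, -0.1]
opening: 0.253
grasp_force: 30.0
time_s: 11.95
tcp_pos: [0.5345, 0.086, 0.1579]
tcp_rot: [3.138, -0.606, -0.243]
wrist_force: [-0.2, -0.3, -0.7]
opening: 0.257
grasp_force: 30.0
[[[0.08,-0.02,-0.05],[0.03,0.03,-0.0]]]
```

```bash
python3 -m inch '[[[0.08,-0.02,0],[0.03,0.03,0]],[[0,0,0.8],[0,0,0]],[[0,0,0.8],[0,0,0]],[[0,0,0.7],[0,0,0]],[[0,0,0],[0,0,0]]]'
python3 - <<'E'
from h import *
plan(D(-17,111,90)+n*.0097,tgt(-n,-yd))
s=D(-17,111,90)
pins=[s+u*.034+yd*.036+n*.016,s-u*.034-yd*.036+n*.016]
p,R=cur();g=p+R[:,2]*.0097;print((g-s)@np.stack([u,yd,n],1)*1e3)
E
```

```text
time_s: 12.58
tcp_pos: [0.5622, 0.0795, 0.1231]
tcp_rot: [-3.14, -0.613, -0.244]
wrist_force: [-0.3, -0.1, -1.2]
opening: 0.257
grasp_force: 30.0
[[[-0.05,-0.0,0.74],[-0.0,-0.01,-0.01]],[[-0.05,-0.0,0.74],[-0.0,-0.01,-0.01]]]
[ 1.79931363 -0.17287229 29.43014653]
```

```bash
for i in 1 2 3; do python3 -m inch '[[[0,0,0],[0,0,0]]]' >/dev/null; python3 - <<'E'
from h import *
s=D(-17,111,90);p,R=cur();g=p+R[:,2]*.0097;print((g-s)@np.stack([u,yd,n],1)*1e3, Ro.from_matrix(R.T@tgt(-n,-yd)).as_rotvec())
E
done
```

```text
[ 2.72207846  0.37200075 30.22655216] [-0.00146728 -0.00374308 -0.00223699]
[ 2.7399449   0.54187362 30.1960369 ] [-0.00173631 -0.00399682 -0.00211104]
[ 2.39642386  0.49090639 29.91273658] [-0.00158119 -0.00352243 -0.00198713]
```

```bash
cat > st.py <<'E'
from h import *
s=D(-17,111,90);p,R=cur();g=p+R[:,2]*.0097;print((g-s)@np.stack([u,yd,n],1)*1e3, Ro.from_matrix(R.T@tgt(-n,-yd)).as_rotvec(),robot.observe()["wrist_force"])
E
python3 -m inch '[[[-0.12,0.02,0.3],[0,0,0]],[[0,0,0.3],[0,0,0]],[[0,0,0],[0,0,0]]]' >/dev/null; python3 st.py
python3 -m inch '[[[0,0,0.25],[0,0,0]],[[0,0,0.2],[0,0,0]],[[0,0,0],[0,0,0]]]' >/dev/null; python3 st.py
```

```text
[-1.43482901 -0.43111396 16.68038999] [-0.00039167 -0.00114447 -0.0015561 ] [-0.1546903  -0.44990725 -0.56893643]
[-0.91776336 -0.27591093  8.01383626] [-0.00069431 -0.00183418 -0.00178741] [ 0.97226917 -0.81749976 -0.65434801]
```

Guard is over the pins with no contact force. Finishing the descent slowly.

```bash
python3 -m inch '[[[0.04,0,0.15],[0,0,0]],[[0,0,0.15],[0,0,0]],[[0,0,0],[0,0,0]]]' >/dev/null; python3 st.py
python3 -m inch '[[[0,0,0.1],[0,0,0]],[[0,0,0],[0,0,0]],[[0,0,0],[0,0,0]]]' >/dev/null; python3 st.py
```

```text
[ 0.09830104 -0.18260785  2.17881708] [-0.00090192 -0.0022074  -0.00183143] [-0.3200764  -0.37367605 -0.74030599]
[ 0.46910453 -0.04511086  0.47472501] [-0.00115709 -0.00280829 -0.00182845] [ 0.69997395 -0.17225734 -0.54064752]
```

```bash
python3 -m inch '[[[0,0,0.06],[0,0,0]],[[0,0,0],[0,0,0]]]'; python3 st.py
python3 -m inch '[[[0,0,0],[0,0,0]],[[0,0,0],[0,0,0]],[[0,0,0],[0,0,0]]]' 0.45
python3 -m inch '[[[0,0,-0.6],[0,0,0]],[[0,0,-1],[0,0,0]],[[0,0,-1],[0,0,0]],[[0,0,-1],[0,0,0]],[[0,0,-1],[0,0,0]]]'
python3 - <<'E'
from h import *
s=D(-17,111,90)
for c in ["wrist","top"]:
    f=robot.grab_frame(c)
    for d in robot.mark_of("guard",c):
        print(c,d["score"],(np.array(d["xyz"])-s)@np.stack([u,yd,n],1)*1e3)
    if c=="wrist":cv2.imwrite("pics/w4.png",f["pixels"])
E
```

```text
time_s: 14.7
tcp_pos: [0.5777, 0.0758, 0.0984]
tcp_rot: [-3.139, -0.613, -0.244]
wrist_force: [-20.3, 1.4, 16.9]
opening: 0.252
grasp_force: 30.0
[6.78836615e-01 2.00917367e-04 7.37548714e-02] [-0.00072204 -0.00250082 -0.00204214] [-20.34379469   1.37543477  16.89768881]
time_s: 15.08
tcp_pos: [0.5779, 0.0757, 0.0973]
tcp_rot: [-3.139, -0.613, -0.244]
wrist_force: [0.2, -0.6, 0.2]
opening: 0.452
grasp_force: 0.0
time_s: 15.7
tcp_pos: [0.5258, 0.0885, 0.1739]
tcp_rot: [-3.139, -0.614, -0.244]
wrist_force: [-1.1, -0.3, 0.2]
opening: 0.449
grasp_force: 0.0
wrist 0.83 [ 0.1485761  -1.07907217 -1.93519599]
top 0.86 [-173.26797563 -607.18967877   15.48238582]
top 0.66 [1.6327167  1.64494607 4.22816765]
top 0.58 [-283.56202722 -473.78244447   83.55530275]
```

View pics/w4.png

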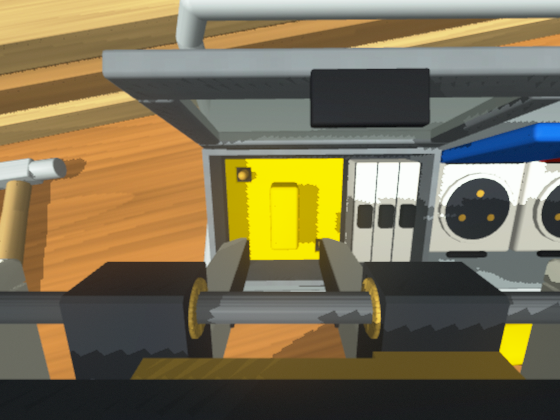

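The guard lies in the bay with the pin showing through its upper-left hole at (243,175). Next I'll sweep the window closed from behind with the fingers shut.

```bash
cat > sw.py <<'E'
from h import *
import io,contextlib
A=np.radians(35)
def pose(hinge,th,r,y,phi,extra=0):
    hx,_,hz=hinge;a=A-th  # -x dir: (-cos a,-sin a); outward m
    d=np.array([-np.cos(a),-np.sin(a)]);m=np.array([-np.sin(a),np.cos(a)])
    b=th-A+phi;q=np.array([hx,hz])+d*r+m*(10+7.5*abs(np.sin(b))+extra)
    R=tgt(Rz@[np.sin(phi),0,-np.cos(phi)],-yd)
    return D(q[0],y,q[1]),R
def seq(wps,start=None):
    s=start or cur()
    for w in wps:s=plan(w[0],w[1],*s,half=False);
    return s
E
python3 - <<'E'
from sw import *
W=(9,82,153)
R35=tgt(-n,-yd)
w0=pose(W,2.05,100,88,0)
print(np.round(Rz.T@(cur()[0]-o),3),np.round(Rz.T@(w0[0]-o),3))
R1=tgt(Rz@[np.sin(.3),0,-np.cos(.3)],-yd)
s=seq([(D(-80,100,345),R1),(D(15,88,345),w0[1]),w0])
E
```

```text
[-0.075  0.111  0.173] [0.013 0.088 0.254]
[[[0.53,0.06,-0.8],[-0.0,-0.25,-0.0]],[[0.5,0.06,-0.81],[-0.0,-0.25,-0.0]],[[0.47,0.06,-0.83],[-0.0,-0.25,-0.0]],[[0.44,0.06,-0.85],[-0.0,-0.25,-0.0]],[[0.41,0.06,-0.86],[-0.0,-0.25,-0.0]]]
[[[0.38,0.06,-0.88],[-0.0,-0.25,-0.0]],[[0.35,0.06,-0.89],[-0.0,-0.25,-0.0]],[[0.32,0.06,-0.9],[-0.0,-0.25,-0.0]],[[0.29,0.06,-0.91],[-0.0,-0.25,-0.0]]]
[[[0.91,0.12,0.28],[0.0,-0.43,0.0]],[[0.92,0.12,0.23],[0.0,-0.43,0.0]],[[0.93,0.12,0.17],[0.0,-0.43,0.0]],[[0.94,0.12,0.11],[0.0,-0.43,0.0]],[[0.95,0.12,0.06],[0.0,-0.43,0.0]]]
[[[-0.02,0.0,0.91],[0.0,0.0,0.0]],[[-0.02,0.0,0.91],[0.0,0.0,0.0]],[[-0.02,0.0,0.91],[0.0,0.0,0.0]],[[-0.02,0.0,0.91],[0.0,0.0,0.0]],[[-0.02,0.0,0.91],[0.0,0.0,0.0]]]
```

```bash
python3 -m inch '[[[0.53,0.06,-0.8],[0,-0.25,0]],[[0.5,0.06,-0.81],[0,-0.25,0]],[[0.47,0.06,-0.83],[0,-0.25,0]],[[0.44,0.06,-0.85],[0,-0.25,0]],[[0.41,0.06,-0.86],[0,-0.25,0]]]' 0.0 20 >/dev/null
python3 -m inch '[[[0.38,0.06,-0.88],[0,-0.25,0]],[[0.35,0.06,-0.89],[0,-0.25,0]],[[0.32,0.06,-0.9],[0,-0.25,0]],[[0.29,0.06,-0.91],[0,-0.25,0]]]'
python3 -m inch '[[[0.91,0.12,0.28],[0,-0.43,0]],[[0.92,0.12,0.23],[0,-0.43,0]],[[0.93,0.12,0.17],[0,-0.43,0]],[[0.94,0.12,0.11],[0,-0.43,0]],[[0.95,0.12,0.06],[0,-0.43,0]]]'
python3 -m inch '[[[0,0,0],[0,0,0]]]' >/dev/null
python3 - <<'E'
from sw import *
W=(9,82,153)
p,R=cur();print(np.round(Rz.T@(p-o),3))
for c in ["top","side","wrist"]:
    robot.grab_frame(c)
    for d in robot.mark_of("window_edge",c)[:2]:
        q=Rz.T@(np.array(d["xyz"])-o)*1e3-W;print(c,d["score"],q,np.arctan2(q[2],-q[0])+A-np.arctan2(10,113))
w0=pose(W,2.05,100,88,0)
s=seq([w0])
E
```

```text
time_s: 17.02
tcp_pos: [0.5192, 0.0783, 0.3438]
tcp_rot: [-3.14, -0.296, -0.243]
wrist_force: [1.1, -0.0, -0.0]
opening: 0.008
grasp_force: 0.0
time_s: 17.65
tcp_pos: [0.6091, 0.0435, 0.3428]
tcp_rot: [-3.14, 0.004, -0.243]
wrist_force: [0.1, -0.5, 0.1]
opening: 0.004
grasp_force: 0.0
[0.016 0.087 0.34 ]
top 0.81 [-29.4859608    1.93643672 108.6       ] 1.8282774436536364
top 0.48 [ -27.60588059 -134.78779411   61.1       ] 1.6690338872332078
side 0.56 [-30.73505227  -1.77028292 111.        ] 1.8232712540654912
wrist 0.95 [-33.78064723   1.39268267 108.6       ] 1.791827417694988
[[[-0.02,0.0,0.91],[-0.0,-0.0,-0.0]],[[-0.02,0.0,0.91],[-0.0,-0.0,-0.0]],[[-0.02,-0.0,0.91],[-0.0,-0.0,-0.0]],[[-0.02,-0.0,0.91],[-0.0,-0.0,-0.0]],[[-0.01,-0.0,0.91],[-0.0,-0.0,-0.0]]]
```

```bash
python3 -m inch '[[[-0.02,0,0.91],[0,0,0]],[[-0.02,0,0.91],[0,0,0]],[[-0.02,0,0.91],[0,0,0]],[[-0.02,0,0.91],[0,0,0]],[[0,0,0.91],[0,0,0]]]'
python3 -m inch '[[[0,0,0],[0,0,0]]]' >/dev/null
python3 - <<'E'
from sw import *
W=(9,82,153)
s=seq([pose(W,t,105,88,A*min(1,(1.95-t)/1.7)) for t in np.arange(1.95,.2,-.16)])
print(t:=.2,s[0])
E
```

```text
time_s: 18.7
tcp_pos: [0.6064, 0.0448, 0.2518]
tcp_rot: [-3.14, 0.002, -0.243]
wrist_force: [-0.4, 0.4, -0.2]
opening: -0.003
grasp_force: 0.0
[[[-0.53,-0.02,-0.41],[-0.01,0.03,-0.01]]]
[[[-0.85,-0.0,0.13],[-0.0,0.41,-0.0]]]
[[[-0.84,0.0,0.22],[-0.0,0.41,0.0]]]
[[[-0.81,0.0,0.31],[0.0,0.41,-0.0]]]
[[[-0.78,-0.0,0.39],[-0.0,0.41,-0.0]]]
[[[-0.73,-0.0,0.48],[0.0,0.41,0.0]]]
[[[-0.68,0.0,0.55],[0.0,0.41,0.0]]]
[[[-0.62,0.0,0.62],[-0.0,0.41,-0.0]]]
[[[-0.55,0.0,0.69],[0.0,0.41,0.0]]]
[[[-0.47,-0.0,0.75],[0.0,0.41,-0.0]]]
[[[-0.38,-0.0,0.79],[-0.0,0.41,0.0]]]
0.2 [0.50081837 0.07113008 0.13781901]
```

```bash
python3 -m inch '[[[-0.53,-0.02,-0.4],[0,0.03,0]],[[-0.85,0,0.13],[0,0.41,0]],[[-0.84,0,0.22],[0,0.41,0]],[[-0.81,0,0.31],[0,0.41,0]]]'
python3 -m inch '[[[-0.78,0,0.39],[0,0.41,0]],[[-0.73,0,0.48],[0,0.41,0]],[[-0.68,0,0.55],[0,0.41,0]],[[-0.62,0,0.62],[0,0.41,0]],[[0,0,0],[0,0,0]]]'
python3 - <<'E'
from sw import *
W=(9,82,153)
print(Rz.T@(cur()[0]-o))
s=seq([pose(W,t,107,83,A*min(1,(1.95-t)/1.7)) for t in (.67,.51,.35,.2)])
robot.grab_frame("top")
for d in robot.mark_of("window_edge","top")[:2]:
        q=Rz.T@(np.array(d["xyz"])-o)*1e3-W;print(d["score"],q,np.arctan2(q[2],-q[0])+A-np.arctan2(10,113))
E
```

```text
time_s: 19.32
tcp_pos: [0.5495, 0.0597, 0.248]
tcp_rot: [-3.138, -0.181, -0.243]
wrist_force: [-0.3, -0.6, -0.1]
opening: 0.005
grasp_force: 0.4
time_s: 19.95
tcp_pos: [0.5055, 0.0705, 0.1916]
tcp_rot: [-3.139, -0.404, -0.242]
wrist_force: [-0.4, -0.1, 0.4]
opening: 0.005
grasp_force: 0.0
[-0.0909284   0.08850305  0.1915844 ]
[[[-0.32,0.14,0.37],[-0.01,0.2,-0.0]],[[-0.33,0.14,0.36],[-0.01,0.2,-0.0]]]
[[[-0.47,-0.0,0.76],[-0.0,0.41,-0.0]]]
[[[-0.39,-0.0,0.81],[-0.0,0.41,0.0]]]
[[[-0.29,0.0,0.8],[0.0,0.26,0.0]]]
0.57 [-109.28094535    1.83425314   33.5       ] 0.820054066218951
```

The window is swinging down (about 0.82 rad). Continuing to about 0.2 rad.

```bash
python3 -m inch '[[[-0.64,0.28,0.73],[0,0.4,0]],[[-0.47,0,0.76],[0,0.41,0]],[[-0.39,0,0.81],[0,0.41,0]],[[-0.29,0,0.8],[0,0.26,0]],[[0,0,0],[0,0,0]]]'
cat > pr.py <<'E'
import sys
from sw import *
H={"w":((9,82,153),113),"b":((4,-52,139),78),"r":((4,-134,139),78)}[sys.argv[1]]
t,R=pose(H[0],0,H[1],H[0][1],A);p,Rc=cur()
print("rel to shut press point u,y,n mm",np.round((p-t)@np.stack([u,yd,n],1)*1e3,1),"force n",round(float(np.dot(robot.observe()["wrist_force"],n)),1),"rot",Ro.from_matrix(Rc.T@R).as_rotvec()/np.radians(8))
E
python3 pr.py w
```

```text
time_s: 20.68
tcp_pos: [0.503, 0.0651, 0.121]
tcp_rot: [-3.14, -0.609, -0.244]
wrist_force: [-0.3, -0.3, -0.2]
opening: 0.005
grasp_force: 0.0
rel to shut press point u,y,n mm [11.8  0.7 21.7] force n -0.0 rot [-0.00165623  0.01441536 -0.01188889]
```

```bash
python3 -m inch '[[[-0.6,0,0.2],[0,0,0]],[[0,0,0.25],[0,0,0]],[[0,0,0],[0,0,0]]]'>/dev/null; python3 pr.py w
python3 -m inch '[[[0,0,0.1],[0,0,0]],[[0,0,0],[0,0,0]]]'>/dev/null; python3 pr.py w
python3 -m inch '[[[0,0,0.05],[0,0,0]],[[0,0,0],[0,0,0]]]'>/dev/null; python3 pr.py w
```

```text
rel to shut press point u,y,n mm [ 0.3  1.  12.8] force n -0.1 rot [-0.0072699   0.00251837 -0.0141116 ]
rel to shut press point u,y,n mm [ 0.2  1.  10.8] force n -0.5 rot [-0.0078101   0.00068016 -0.01402508]
rel to shut press point u,y,n mm [0.1 1.  9.8] force n 1.0 rot [-0.00792345  0.0007398  -0.01333567]
```

```bash
for i in 1 2 3 4 5; do python3 -m inch '[[[0,0,0.05],[0,0,0]],[[0,0,0],[0,0,0]]]'>/dev/null; python3 pr.py w;done
```

```text
rel to shut press point u,y,n mm [-0.1  1.   8.8] force n 0.2 rot [-0.00768894  0.00209499 -0.0129879 ]
rel to shut press point u,y,n mm [-0.1  1.   7.9] force n 6.4 rot [-0.00712478  0.00451313 -0.01329801]
rel to shut press point u,y,n mm [-0.2  1.   6.9] force n 9.1 rot [-0.00716993  0.00588504 -0.0138622 ]
rel to shut press point u,y,n mm [-0.4  1.   5.9] force n 7.0 rot [-0.00702793  0.00740433 -0.0135475 ]
rel to shut press point u,y,n mm [-0.5  1.   4.8] force n 4.8 rot [-0.00714322  0.00819809 -0.01350261]
```

```bash
for i in 1 2 3 4; do python3 -m inch '[[[0,0,0.05],[0,0,0]],[[0,0,0],[0,0,0]]]'>/dev/null; python3 pr.py w;done
```

```text
rel to shut press point u,y,n mm [-0.6  0.9  3.7] force n 1.0 rot [-0.00701182  0.00748209 -0.0124742 ]
rel to shut press point u,y,n mm [0.2 0.9 2.8] force n -0.1 rot [-0.00775703 -0.00094135 -0.01232344]
rel to shut press point u,y,n mm [0.3 0.9 1.8] force n 0.1 rot [-0.00808701 -0.00159531 -0.01348834]
rel to shut press point u,y,n mm [-0.   0.9  0.7] force n 0.1 rot [-0.00720728  0.00196577 -0.01316351]
```

The force peaked at 9.1 N and then dropped to zero, so the window has snapped shut. Next I'll sweep the blue and red covers together, with the fingers straddling the gap between them at y=-93.

```bash
python3 - <<'E'
from sw import *
B=(4,-52,139)
R1=tgt(Rz@[np.sin(.3),0,-np.cos(.3)],-yd)
w0=pose(B,2.05,72,-93,0)
print(np.round(Rz.T@(w0[0]-o),3))
p,R=cur()
s=seq([(p+n*.06,R),(D(-95,-20,290),R1),(D(15,-93,305),w0[1]),w0])
E
```

```text
[ 0.012 -0.093  0.213]
[[[-0.0,-0.0,-1.0],[0.0,0.0,0.0]],[[-0.0,-0.0,-1.0],[0.0,0.0,0.0]],[[-0.0,-0.0,-1.0],[0.0,0.0,0.0]]]
[[[0.59,0.57,-0.56],[-0.0,-0.25,-0.0]],[[0.57,0.57,-0.58],[-0.0,-0.25,-0.0]],[[0.55,0.57,-0.6],[-0.0,-0.25,-0.0]],[[0.53,0.57,-0.62],[-0.0,-0.25,-0.0]],[[0.51,0.57,-0.64],[-0.0,-0.25,-0.0]]]
[[[0.49,0.57,-0.66],[-0.0,-0.25,-0.0]],[[0.46,0.57,-0.67],[-0.0,-0.25,-0.0]],[[0.44,0.57,-0.69],[-0.0,-0.25,-0.0]],[[0.42,0.57,-0.7],[-0.0,-0.25,-0.0]]]
[[[0.78,0.52,0.13],[0.0,-0.31,0.0]],[[0.79,0.52,0.1],[0.0,-0.31,0.0]],[[0.79,0.52,0.06],[0.0,-0.31,0.0]],[[0.79,0.52,0.03],[0.0,-0.31,0.0]],[[0.79,0.52,-0.01],[0.0,-0.31,0.0]]]
[[[0.79,0.52,-0.04],[0.0,-0.31,0.0]],[[0.79,0.52,-0.07],[0.0,-0.31,0.0]]]
[[[-0.03,-0.0,0.92],[0.0,0.0,0.0]],[[-0.03,-0.0,0.92],[0.0,0.0,0.0]],[[-0.03,-0.0,0.92],[0.0,0.0,0.0]],[[-0.03,-0.0,0.92],[0.0,0.0,0.0]],[[-0.03,-0.0,0.92],[0.0,0.0,0.0]]]
```

```bash
python3 -m inch '[[[0,0,-1],[0,0,0]],[[0,0,-1],[0,0,0]],[[0,0,-1],[0,0,0]]]' >/dev/null
python3 -m inch '[[[0.59,0.57,-0.56],[0,-0.25,0]],[[0.57,0.57,-0.58],[0,-0.25,0]],[[0.55,0.57,-0.6],[0,-0.25,0]],[[0.53,0.57,-0.62],[0,-0.25,0]],[[0.51,0.57,-0.64],[0,-0.25,0]]]' >/dev/null
python3 -m inch '[[[0.49,0.57,-0.66],[0,-0.25,0]],[[0.46,0.57,-0.67],[0,-0.25,0]],[[0.44,0.57,-0.69],[0,-0.25,0]],[[0.42,0.57,-0.7],[0,-0.25,0]]]' >/dev/null
python3 -m inch '[[[0.78,0.52,0.13],[0,-0.31,0]],[[0.79,0.52,0.1],[0,-0.31,0]],[[0.79,0.52,0.06],[0,-0.31,0]],[[0.79,0.52,0.03],[0,-0.31,0]],[[0.79,0.52,0],[0,-0.31,0]]]'
python3 -m inch '[[[0.79,0.52,-0.04],[0,-0.31,0]],[[0.79,0.52,-0.07],[0,-0.31,0]],[[0,0,0],[0,0,0]]]'
python3 - <<'E'
from sw import *
B=(4,-52,139)
print(Rz.T@(cur()[0]-o))
for c in ["top","side"]:
  robot.grab_frame(c)
  for q,H,L in [("window_edge",(9,82,153),113),("blue_cover_edge",B,78),("red_cover_edge",(4,-134,139),78)]:
    for d in robot.mark_of(q,c)[:2]:
        v=Rz.T@(np.array(d["xyz"])-o)*1e3-H;print(c,q,d["score"],v,np.arctan2(v[2],-v[0])+A-np.arctan2(10,L))
w0=pose(B,2.05,72,-93,0)
seq([w0]+[pose(B,t,76,-93,A*min(1,(1.95-t)/1.7)) for t in np.arange(1.95,.2,-.16)])
E
```

```text
time_s: 25.92
tcp_pos: [0.5401, -0.1039, 0.3]
tcp_rot: [-3.14, -0.079, -0.243]
wrist_force: [-0.0, 0.3, -0.3]
opening: 0.006
grasp_force: 0.0
time_s: 26.3
tcp_pos: [0.5656, -0.1319, 0.3027]
tcp_rot: [-3.14, 0.008, -0.244]
wrist_force: [0.4, 0.7, -0.7]
opening: 0.008
grasp_force: 0.0
[ 0.01588264 -0.09364607  0.30265149]
top blue_cover_edge 0.73 [-21.40736349   2.28849533  75.4       ] 1.7775145108307078
top red_cover_edge 0.58 [-1.63723498e+01 -5.81029251e-02  7.42000000e+01] 1.836980254182461
top red_cover_edge 0.49 [-20.30363348  80.64682263  72.2       ] 1.7800181394195087
side window_edge 0.55 [-98.66342889   0.12593695 -58.6       ] -0.013350926599322896
side blue_cover_edge 0.89 [-21.87700532  -0.40212477  81.1       ] 1.7906699782844242
side red_cover_edge 0.81 [-8.55837112  1.25023069 76.5       ] 1.9427411328223014
[[[-0.02,0.01,0.92],[-0.0,0.01,-0.0]],[[-0.03,0.01,0.92],[-0.0,0.01,-0.0]],[[-0.03,0.01,0.92],[-0.0,0.01,-0.0]],[[-0.03,0.0,0.92],[-0.0,0.01,-0.0]],[[-0.03,0.0,0.92],[-0.0,0.01,-0.0]]]
[[[-0.42,0.0,-0.21],[0.0,0.0,0.0]]]
[[[-0.63,-0.0,0.06],[-0.0,0.41,-0.0]]]
[[[-0.62,0.0,0.13],[-0.0,0.41,0.0]]]
[[[-0.61,0.0,0.19],[0.0,0.41,-0.0]]]
[[[-0.59,0.0,0.26],[-0.0,0.41,-0.0]]]
[[[-0.56,-0.0,0.32],[0.0,0.41,0.0]]]
[[[-0.52,-0.0,0.38],[0.0,0.41,0.0]]]
[[[-0.48,0.0,0.44],[-0.0,0.41,-0.0]]]
[[[-0.43,0.0,0.49],[0.0,0.41,0.0]]]
[[[-0.37,-0.0,0.54],[0.0,0.41,-0.0]]]
[[[-0.31,0.0,0.57],[-0.0,0.41,0.0]]]
```

The side camera gives the window at about -0.01 rad, so it is shut. Now behind both covers and sweeping.

```bash
python3 -m inch '[[[0.25,0.01,0.92],[0,0,0]],[[-0.03,0.01,0.92],[0,0,0]],[[-0.03,0,0.92],[0,0,0]],[[-0.03,0,0.92],[0,0,0]],[[-0.03,0,0.92],[0,0,0]]]'
python3 -m inch '[[[-0.67,0,-0.21],[0,0,0]],[[-0.63,0,0.06],[0,0.41,0]],[[-0.62,0,0.13],[0,0.41,0]],[[-0.61,0,0.19],[0,0.41,0]],[[-0.59,0,0.26],[0,0.41,0]]]'
python3 -m inch '[[[-0.56,0,0.32],[0,0.41,0]],[[-0.52,0,0.38],[0,0.41,0]],[[-0.48,0,0.44],[0,0.41,0]],[[-0.43,0,0.49],[0,0.41,0]],[[0,0,0],[0,0,0]]]'
python3 - <<'E'
from sw import *
B=(4,-52,139)
print(Rz.T@(cur()[0]-o)*1e3)
seq([pose(B,t,76,-93,A*min(1,(1.95-t)/1.7)) for t in (.51,.35,.2)])
robot.grab_frame("top")
for q,H,L in [("blue_cover_edge",B,78),("red_cover_edge",(4,-134,139),78)]:
    for d in robot.mark_of(q,"top")[:2]:
        v=Rz.T@(np.array(d["xyz"])-o)*1e3-H;print(q,d["score"],v,np.arctan2(v[2],-v[0])+A-np.arctan2(10,L))
E
```

```text
time_s: 27.32
tcp_pos: [0.5666, -0.1317, 0.2103]
tcp_rot: [-3.14, 0.007, -0.243]
wrist_force: [0.1, -0.6, -0.2]
opening: 0.006
grasp_force: 0.0
time_s: 27.95
tcp_pos: [0.5082, -0.1172, 0.1997]
tcp_rot: [-3.14, -0.226, -0.243]
wrist_force: [1.5, -0.3, 0.0]
opening: 0.008
grasp_force: 0.7
time_s: 28.58
tcp_pos: [0.4794, -0.1099, 0.1547]
tcp_rot: [-3.139, -0.449, -0.244]
wrist_force: [0.2, 0.6, 0.4]
opening: 0.002
grasp_force: 0.0
[-73.10600174 -92.86685462 154.7025726 ]
[[[-0.22,0.01,0.47],[-0.01,0.49,-0.02]]]
[[[-0.31,0.0,0.57],[-0.0,0.41,0.0]]]
[[[-0.23,-0.0,0.57],[0.0,0.26,0.0]]]
blue_cover_edge 0.83 [-76.92537813   1.88843222   8.6       ] 0.5946900342264119
blue_cover_edge 0.58 [-23.54683648 163.46129904 -45.9       ] -0.6134448532657387
red_cover_edge 0.66 [-76.45239528  -1.1708194    9.7       ] 0.6095577178626366
```

Both covers are following, at about 0.6 rad. Finishing the sweep, then pressing the blue one.

```bash
python3 -m inch '[[[-0.22,0,0.47],[0,0.49,0]],[[-0.31,0,0.57],[0,0.41,0]],[[-0.23,0,0.57],[0,0.26,0]],[[0,0,0],[0,0,0]]]'
python3 pr.py b; python3 pr.py r
```

```text
time_s: 29.22
tcp_pos: [0.489, -0.1122, 0.124]
tcp_rot: [-3.139, -0.607, -0.244]
wrist_force: [-0.2, 0.3, 0.3]
opening: 0.004
grasp_force: 0.0
rel to shut press point u,y,n mm [ 14.3 -40.8  16.2] force n 0.4 rot [-0.00727376  0.02566776 -0.013363  ]
rel to shut press point u,y,n mm [14.3 41.2 16.2] force n 0.4 rot [-0.00727376  0.02566776 -0.013363  ]
```

```bash
python3 -m inch '[[[0,0,-0.6],[0,0,0]],[[-0.35,-1,0],[0,0,0]],[[-0.35,-1,0.3],[0,0,0]],[[0,0,0.5],[0,0,0]],[[0,0,0],[0,0,0]]]'>/dev/null; python3 pr.py b
for i in 1 2 3 4 5; do python3 -m inch '[[[0,0,0.05],[0,0,0]],[[0,0,0],[0,0,0]]]'>/dev/null; python3 pr.py b;done
```

```text
rel to shut press point u,y,n mm [ 8.1  0.4 10.8] force n 0.4 rot [-0.00289117  0.08997576 -0.00825227]
rel to shut press point u,y,n mm [ 8.5 -0.2 10. ] force n 1.0 rot [ 0.00119116  0.07430683 -0.01675792]
rel to shut press point u,y,n mm [ 8.1 -0.2  8.7] force n 0.1 rot [ 0.00078152  0.0757037  -0.01482599]
rel to shut press point u,y,n mm [ 7.7 -0.   7.5] force n -0.3 rot [-0.00054458  0.07936596 -0.01370884]
rel to shut press point u,y,n mm [7.7 0.  6.6] force n 2.3 rot [-0.00094238  0.08065175 -0.01257379]
rel to shut press point u,y,n mm [7.6 0.1 5.7] force n 7.5 rot [-0.00099125  0.08407796 -0.01249309]
```

```bash
for i in 1 2 3 4 5 6; do python3 -m inch '[[[0,0,0.05],[0,0,0]],[[0,0,0],[0,0,0]]]'>/dev/null; python3 pr.py b;done
```

```text
rel to shut press point u,y,n mm [7.4 0.1 4.6] force n 8.4 rot [-0.00090469  0.08628814 -0.01204216]
rel to shut press point u,y,n mm [7.1 0.1 3.5] force n 6.3 rot [-0.00088131  0.08858452 -0.01230206]
rel to shut press point u,y,n mm [6.9 0.  2.4] force n 4.0 rot [-0.00081081  0.09043765 -0.01228941]
rel to shut press point u,y,n mm [7.5 0.1 1.5] force n 0.5 rot [-0.00152929  0.08007845 -0.0138087 ]
rel to shut press point u,y,n mm [7.9 0.1 0.6] force n -0.0 rot [-0.00121423  0.07579031 -0.01314339]
rel to shut press point u,y,n mm [ 7.9  0.  -0.4] force n -0.7 rot [-0.00099263  0.07654173 -0.01344774]
```

Blue snapped in: the force peaked at 8.4 N and then fell to 0. Now red.

```bash
python3 -m inch '[[[0,0,-1],[0,0,0]],[[0,0.2,-0.6],[0,0,0]],[[0,1,0],[0,0,0]],[[0,1,0],[0,0,0]],[[0,1,0],[0,0,0]]]'>/dev/null
python3 -m inch '[[[0,0.9,0],[0,0,0]],[[0,0,0.5],[0,0,0]],[[0,0,0.4],[0,0,0]],[[0,0,0],[0,0,0]]]'>/dev/null; python3 pr.py r
```

```text
rel to shut press point u,y,n mm [11.1  0.8 12.3] force n -0.5 rot [-0.00247907  0.12190819 -0.01270694]
```

```bash
python3 -m inch '[[[0,0,0],[0,-0.8,0]],[[-0.35,0,0],[0,0,0]],[[0,0,0.15],[0,0,0]],[[0,0,0],[0,0,0]]]'>/dev/null; python3 pr.py r
for i in 1 2 3; do python3 -m inch '[[[0,0,0.05],[0,0,0]],[[0,0,0],[0,0,0]]]'>/dev/null; python3 pr.py r;done
```

```text
rel to shut press point u,y,n mm [ 4.2  0.7 10.8] force n -0.2 rot [ 7.57061516e-04  8.99479248e-01 -1.20612081e-02]
rel to shut press point u,y,n mm [ 4.7  0.4 10. ] force n 0.5 rot [ 0.0028264   0.9021551  -0.01317736]
rel to shut press point u,y,n mm [4.4 0.4 8.8] force n 0.8 rot [ 0.00203892  0.908297   -0.01344165]
rel to shut press point u,y,n mm [4.2 0.5 7.7] force n -0.8 rot [ 0.00140896  0.91044958 -0.0135516 ]
```

```bash
for i in 1 2 3 4 5 6 7 8; do python3 -m inch '[[[0,0,0.05],[0,0,0]],[[0,0,0],[0,0,0]]]'>/dev/null; python3 pr.py r;done
```

```text
rel to shut press point u,y,n mm [4.  0.5 6.7] force n -0.1 rot [ 0.00103333  0.91076945 -0.01341281]
rel to shut press point u,y,n mm [4.  0.5 5.9] force n 6.1 rot [ 8.83848002e-04  9.12702589e-01 -1.19846239e-02]
rel to shut press point u,y,n mm [3.8 0.5 5.1] force n 10.3 rot [ 0.0010885   0.91455783 -0.01151598]
rel to shut press point u,y,n mm [3.6 0.5 4. ] force n 8.9 rot [ 9.02941209e-04  9.15100154e-01 -1.11959776e-02]
rel to shut press point u,y,n mm [3.3 0.5 2.9] force n 4.9 rot [ 0.00099457  0.91528372 -0.01244414]
rel to shut press point u,y,n mm [3.2 0.5 1.8] force n 2.5 rot [ 0.00131315  0.91290863 -0.01305356]
rel to shut press point u,y,n mm [3.4 0.5 0.7] force n 0.3 rot [ 0.00168399  0.90780538 -0.01370294]
rel to shut press point u,y,n mm [ 3.6  0.4 -0. ] force n 4.7 rot [ 0.00187997  0.90695013 -0.01264295]
```

Red snapped in. Retreating and checking.

```bash
python3 -m inch '[[[0,0,-0.6],[0,0,0]],[[0,0,-1],[0,0,0]],[[0,0,-1],[0,0,0]],[[0,0,-1],[0,0,0]],[[0,0,-1],[0,0,0]]]'
python3 -m inch '[[[0,0,-0.8],[0,0,0]],[[0,0,0],[0,0,0]],[[0,0,0],[0,0,0]]]'>/dev/null
python3 - <<'E'
from sw import *
for c in ["top","side","wrist"]:
  f=robot.grab_frame(c)
  if c=="wrist":cv2.imwrite("pics/end.png",f["pixels"])
  for q,H,L in [("window_edge",(9,82,153),113),("blue_cover_edge",(4,-52,139),78),("red_cover_edge",(4,-134,139),78)]:
    for d in robot.mark_of(q,c)[:1]:
        v=Rz.T@(np.array(d["xyz"])-o)*1e3-H;print(c,q,d["score"],np.round(v),np.arctan2(v[2],-v[0])+A-np.arctan2(10,L))
for q in ["screw_tray","jar_blue","jar_red","tape_measure","hammer","screwdriver","offcut"]:
    print(q,[np.round(d["xyz"],3).tolist() for d in robot.mark_of(q,"side")[:1]])
E
```

```text
time_s: 37.6
tcp_pos: [0.4377, -0.1415, 0.1862]
tcp_rot: [-3.141, -0.484, -0.244]
wrist_force: [-0.2, -0.8, 0.1]
opening: 0.006
grasp_force: 0.0
top window_edge 0.74 [-99.   2. -58.] -0.011661991762662458
top blue_cover_edge 0.78 [-70.   0. -39.] -0.029930969978248873
top red_cover_edge 0.96 [-69.  -3. -35.] 0.007538714273796626
side window_edge 0.91 [-99.   1. -56.] 0.006557175831967257
side blue_cover_edge 0.77 [-70.   0. -32.] 0.052062770718557944
side red_cover_edge 0.72 [  30. -313. -145.] -1.293200957902293
wrist window_edge 0.73 [-98.   0. -53.] 0.024194426752403533
wrist blue_cover_edge 0.62 [-68.  -2. -36.] 0.003914514382543283
wrist red_cover_edge 0.85 [-65.  -0. -37.] -0.028819920089875245
screw_tray [[0.388, 0.317, -0.002]]
jar_blue [[0.407, -0.015, 0.005]]
jar_red [[0.417, 0.136, -0.001]]
tape_measure [[0.422, -0.117, 0.001]]
hammer [[0.611, 0.392, 0.0]]
screwdriver [[0.581, -0.328, 0.001]]
offcut [[0.499, -0.479, -0.003]]
```

View pics/end.png

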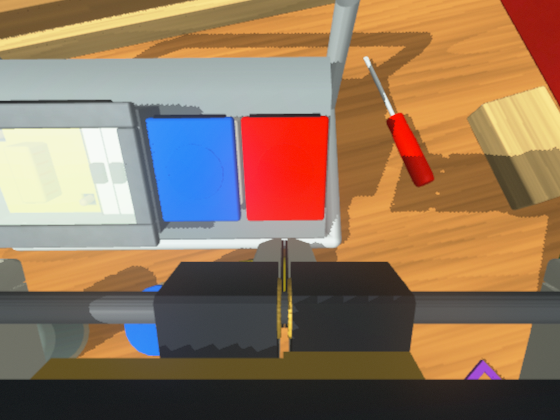

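The picture shows the window (75,175), blue cover (193,168) and red cover (285,168) lying flat and shut, with the guard under the window. The bystanders have not moved. Handing in.

```bash
python3 -c "
from station import robot
print(robot.finish_job())"
```

```text
the job is handed in; nothing more can be done
None
```

I handed the job in at about 38 s of the 70 s: the yellow guard is seated over its pins, the window and the blue and red covers each snapped shut, and the bystanders still read within about 6 mm of where they started; `finish_job()` gave no verdict.

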